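# Snap the fitting lid onto the specimen canister

### The arm

A 7-joint arm with a two-finger parallel gripper is mounted at the origin on the work surface. World frame = base frame: x ahead of the robot, y to its left, z up, the work surface at z = 0. Lengths are in m, angles in rad, forces in N, time in s.
With the tool pointing down it reaches from about 0.35 to 0.9 m from the base axis. Payload 7.2 kg.
Tool frame: the origin (TCP) lies on the mounting face of the last link; the fingertips stand 182 mm ahead of it and the grasp point (between the pads) lies 163 mm ahead of it; x points along the fingers, z is the direction in which the jaws open and shut, and the axes are right-handed (so a half turn about x gives the same grasp; the last joint's range is limited). The gripper opens to 88 mm and grips with 3 to 60 N. Pads are 20 mm wide; open, the fingers measure 115 mm over their backs; the gripper's body (75 mm by 178 mm) begins 61 mm behind the grasp point.
Start: joints at [-1.29, 0.411, -0.013, 1.596, 0.006, 1.134, -0.082], TCP at [0.214, 0.587, 0.405] pointing down, gripper open.
Joint ranges: [-2.95, 2.95], [-0.29, 1.99], [-1.47, 1.44], [0.14, 2.54], [-1.03, 4.17], [0.13, 1.85], [-2.86, 2.86]. Speed limits (rad/s): [2.39, 2.39, 3.01, 3.01, 3.14, 3.14, 3.14].

### API

Orientations are given as a unit quaternion [x, y, z, w].
In Python, from workcell import r gives the robot as it stands. The module is installed in compiled form; this text tells all that it offers.
- The arm moves only by the tool drive_tool, never from a script. Its argument "motion" is a list of rows, each an object of numbers: "dx", "dy", "dz": the shift along the tool's x, y, z in cm; "turn": the turn about the tool's x in rad; "jaw": the finger opening in cm, from 0 to 8.78. In form: [{"dx": .., "dy": .., "dz": .., "turn": .., "jaw": ..}, ...]. A call has 1 to 12 rows; each row shifts and turns the commanded pose from where the row before left it, along the tool's axes as they then stand; what a row does not reach is not made up. A row lasts 1/12 s, in which the tool goes at most 41.7 mm and 7.16 degrees, less where a joint would pass 70% of its speed; a pose out of reach is approached as far as the arm can. A call is refused whole if a number of a shift passes 4.17 or a number of a turn 0.125, either way. A call with a gripper value outside its range is refused whole. The fingers move at their own pace and stop on an object; "grip_force" is the grip in N (left out, the last holds). Time passes only in rows, so rows that do not move let the fingers close. It gives the time, the measured TCP pose, the force and the opening at its end, in the units of the state.
- r.read_state(): the state, without advancing time (a new reading comes with each control period).
- r.capture(name): name is "scene" or "side" or "wrist"; returns a dict with "frame" (420x560x3 uint8, red, green, blue), "fx", "fy", "cx", "cy" (pixels), "dist" ([k1, k2, p1, p2, k3] as OpenCV has them; the pictures are not rectified), "R" (3x3) and "t" (3): a world point X has camera coordinates R X + t. Camera axes: x right, y down, z forward; pixel columns grow to the right and rows downward; lengths in m; the calibration is good to about 2 mm. A picture is of the moment at which its call begins. There is no depth.
- r.job_done(): hands the job in, once; it reports no verdict.
The state is a dict: "t": time; "joint_positions": joint angles; "qvel": joint speeds; "tau": joint torques, N m; "eef_pos": TCP position; "tcp_rot": TCP orientation; "contact_force": force on the tool from outside, world axes, zero at the start; "ft_torque": the same for the moment, N m; "finger_gap": opening from 0.0 (shut) to 1.0 (fully open).
Only numpy, scipy, OpenCV 4.12 (cv2) and the standard library are available. Lean on these libraries where they do the work, as an engineer would, in place of code of your own. Each camera call takes 0.05 s, during which the arm holds its last target.

### The job

Close the open specimen canister on the optical table: of the three look-alike lids, find the one that fits its rim, set it on and press it fully home so that it snaps in and lies flush all round, then let go.

Things in the scene. Friction and masses are not known exactly. Their poses are not given: they have to be found in the camera images.
- canister_rim (a point): Centre of the mouth of the open round aluminium canister, level with its rim, 70 mm above the table; z up. Bolted down: outside 96 mm across, mouth 83 mm, inner floor 62 mm below the rim, foot 128 mm across and 6 mm thick. Four sprung steel balls stick 4 mm into the mouth, centred 5 mm below the rim, and catch behind the fitting lid's bead.
- lid_a_grip (a point): Smallest lid: middle of its upright black post handle (24 mm across, 44 mm tall). All lids are aluminium, stand plug-down and have the same heights: plug 24 mm, tapered to its bottom, with a bead (widest ring) 15 mm up; flange 5 mm; handle. The point is 51 mm above the plug's bottom, 27 mm above the flange's underside; z up. Diameters: flange 72, bead 51, plug bottom 30 mm; 0.1 kg.
- lid_b_grip (a point): Middle-sized lid, same point and heights. Diameters: flange 100, bead 79, plug bottom 58 mm; about 0.16 kg. Set loosely in the canister, a lid of this size centres itself by its taper and stays about 8 mm proud on the sprung balls; some 3 to 8 N straight down on its handle snaps it home, the flange's underside on the rim.
- lid_c_grip (a point): Largest lid, same point and heights. Diameters: flange 128, bead 107, plug bottom 86 mm; about 0.24 kg.

How it is judged:
By the outcome, as a careful person would: the job done as asked, in the order asked, and still so for the second after the job is handed in, with the robot touching nothing.
It also fails if it takes over 42 s, if anything falls off the work surface, if the arm or the gripper's body presses on something with over 40 N, if the wrist force passes 120 N, or if a joint passes its speed limit or range.

## Working session

There is one attempt and no reset: what is moved stays moved. The work goes in short steps, Python scripts to look and compute and a tool call to move; the robot and the scene stay as the last step left them, time stands still between calls to the robot, and variables do not carry over. Pictures are saved under pics/ and viewed, and the job is handed in when it is done.

Besides the shell and the picture viewer there is one more tool, called after ">>>" as name(argument=value, ...), one argument or row to a line, values as JSON. drive_tool: Moves the arm, as the interface text tells. Its arguments: {"type":"object","properties":{"motion":{"type":"array","items":{"type":"object","properties":{"dx":{"type":"number"},"dy":{"type":"number"},"dz":{"type":"number"},"turn":{"type":"number"},"jaw":{"type":"number"}}}},"grip_force":{"type":"number"}},"required":["motion"]}

```bash
mkdir -p pics
python3 - <<'E'
from workcell import r
import cv2, numpy as np
s=r.read_state()
for k,v in s.items(): print(k,np.round(v,3))
for n in ("scene","side","wrist"):
    c=r.capture(n); cv2.imwrite(f"pics/{n}0.png",c["frame"][:,:,::-1])
    print(n,[round(c[k],1) for k in("fx","fy","cx","cy")],np.round(c["dist"],3)); R=np.array(c["R"]); print(np.round(R,2).tolist(), "pos",np.round(-R.T@c["t"],3))
E
```

```text
t 0.0
joint_positions [-1.29   0.412 -0.013  1.597  0.006  1.134 -0.082]
qvel [-0.001 -0.     0.    -0.001  0.001 -0.     0.   ]
tau [-1.0000e-03 -5.8796e+01  6.4100e-01 -2.9107e+01 -5.4000e-02  1.8000e-02
  0.0000e+00]
eef_pos [0.214 0.587 0.404]
tcp_rot [-0.406  0.58   0.405  0.579]
contact_force [-0.218 -0.522  0.197]
ft_torque [ 0.008 -0.053  0.037]
finger_gap 1.002
scene [400.0, 400.0, 279.1, 210.2] [-0.036  0.     0.     0.     0.   ]
[[0.01, 1.0, -0.01], [0.74, -0.02, -0.67], [-0.67, 0.0, -0.74]] pos [1.134 0.028 0.735]
side [390.1, 390.1, 282.4, 211.4] [-0.099  0.     0.     0.     0.   ]
[[-0.94, -0.34, 0.02], [-0.26, 0.68, -0.69], [0.22, -0.65, -0.73]] pos [0.386 0.507 0.596]
wrist [365.7, 365.7, 285.8, 203.4] [0.01 0.   0.   0.   0.  ]
[[0.34, 0.94, -0.0], [0.9, -0.33, 0.27], [0.25, -0.09, -0.96]] pos [0.144 0.613 0.385]
```

View pics/scene0.png

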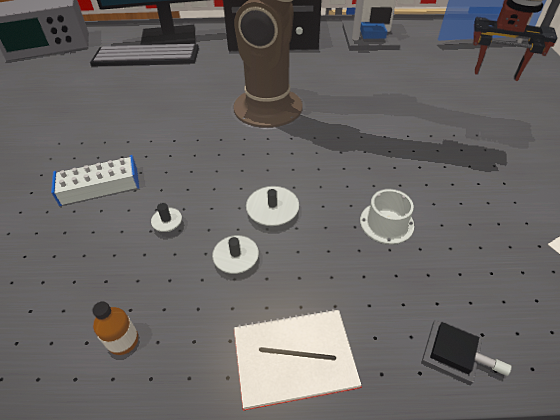

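View pics/side0.png

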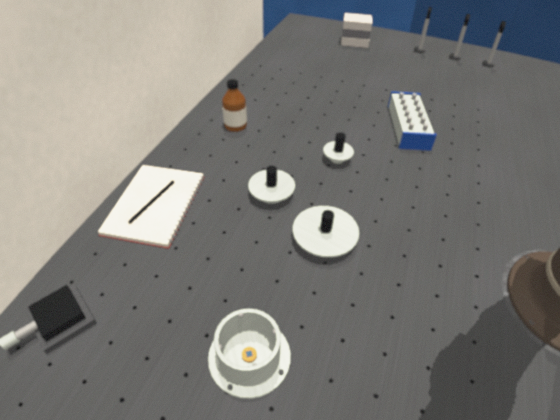

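View pics/wrist0.png

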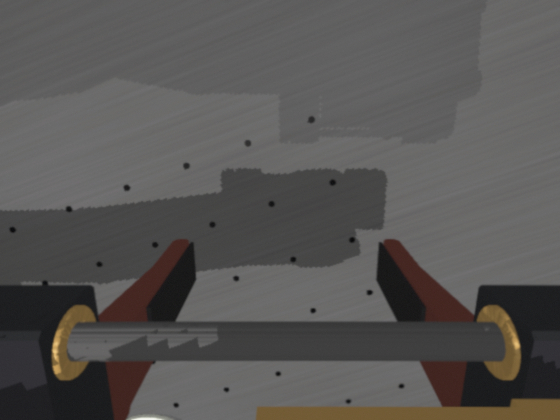

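The scene view shows the small lid at about (167,218), the large one at (272,205), the middle one at (235,253) and the canister at (391,212). In the side view the same four are at (338,150), (325,230), (271,186) and (249,340). Next I'll segment them.

```bash
cat > h.py <<'E'
import cv2, numpy as np
from workcell import r
def cam(n):
    c=r.capture(n); c["K"]=np.array([[c["fx"],0,c["cx"]],[0,c["fy"],c["cy"]],[0,0,1.]]); c["R"]=np.array(c["R"]);c["t"]=np.array(c["t"]);c["d"]=np.array(c["dist"],float)
    c["o"]=-c["R"].T@c["t"]; return c
def rays(c,px):
    u=cv2.undistortPoints(np.array(px,float).reshape(-1,1,2),c["K"],c["d"]).reshape(-1,2)
    d=np.c_[u,np.ones(len(u))]@c["R"]; return d/np.linalg.norm(d,axis=1)[:,None]
def plane(c,px,z):
    d=rays(c,px); return c["o"]+d*((z-c["o"][2])/d[:,2])[:,None]
def tri(c1,p1,c2,p2):
    A=np.zeros((3,3));b=np.zeros(3);L=[]
    for c,p in((c1,p1),(c2,p2)):
        d=rays(c,[p])[0];M=np.eye(3)-np.outer(d,d);A+=M;b+=M@c["o"];L.append((c["o"],M))
    X=np.linalg.solve(A,b); return X,[np.linalg.norm(M@(X-o)) for o,M in L]
def proj(c,X):
    return cv2.projectPoints(np.array(X,float).reshape(-1,3),cv2.Rodrigues(c["R"])[0],c["t"],c["K"],c["d"])[0].reshape(-1,2)
def circ(P):
    A=np.c_[2*P[:,:2],np.ones(len(P))]; s=np.linalg.lstsq(A,(P[:,:2]**2).sum(1),rcond=None)[0]
    return s[:2],np.sqrt(s[2]+s[0]**2+s[1]**2)
E
python3 - <<'E'
from h import *
a=cam("scene");b=cam("side")
def crop(c,x,y,w,h,k): return cv2.resize(c["frame"][y:y+h,x:x+w,::-1],None,fx=k,fy=k,interpolation=cv2.INTER_CUBIC)
cv2.imwrite("pics/z1.png",np.vstack([cv2.resize(crop(a,210,175,230,110,3),(690,330)),]))
cv2.imwrite("pics/z2.png",crop(b,190,130,190,265,2.2))
E
```

```text
(no output)
```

View pics/z1.png

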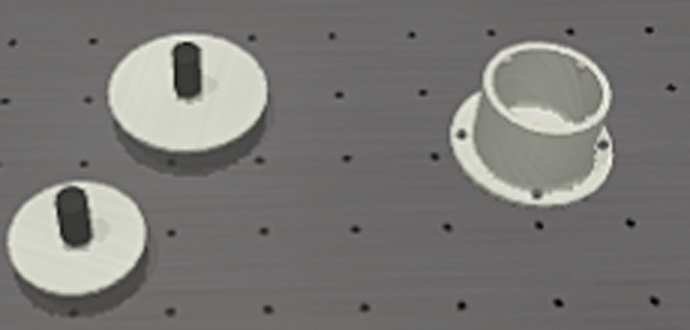

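View pics/z2.png

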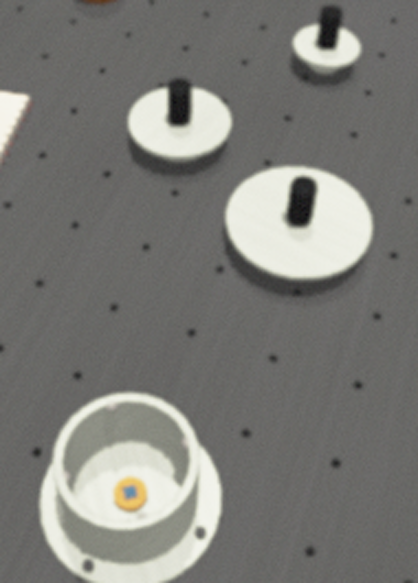

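The crops are clear. In z1 the flanges are bright discs with dark posts on them. In z2 the canister mouth is a bright ring. Now measuring by thresholds and ellipse fits.

Run:
```python
from h import *
a=cam("scene");b=cam("side")
seeds={"a":((167,222),(338,152)),"b":((245,257),(280,190)),"c":((285,210),(340,235))}
out=[]
for n,(s1,s2) in seeds.items():
    E=[];H=[];F=[]
    for c,s in((a,s1),(b,s2)):
        g=cv2.cvtColor(c["frame"],cv2.COLOR_RGB2GRAY); m=(g>165).astype(np.uint8)
        k,lab,st,_=cv2.connectedComponentsWithStats(m)
        win=lab[s[1]-6:s[1]+7,s[0]-6:s[0]+7]; v=win[win>0]; l=np.bincount(v).argmax()
        cs=max(cv2.findContours((lab==l).astype(np.uint8),cv2.RETR_EXTERNAL,cv2.CHAIN_APPROX_NONE)[0],key=cv2.contourArea)
        hull=cv2.convexHull(cs); e=cv2.fitEllipseDirect(hull); E.append((c,cs.reshape(-1,2),e))
        x,y,w,h=cv2.boundingRect(hull)
        d=np.zeros_like(m); d[max(0,y-20):y+h-4,x+w//4:x+w*3//4]=1; d&=(g<62).astype(np.uint8)
        k,lab,st,ce=cv2.connectedComponentsWithStats(d); j=1+np.argmax(st[1:,4]); H.append((c,st[j],ce[j]))
    X,res=tri(a,E[0][2][0],b,E[1][2][0]); print(n,"flange centre",np.round(X*1e3,1),"res",np.round(np.array(res)*1e3,1))
    for c,P,e in E:
        hp=cv2.convexHull(P).reshape(-1,2); ce,ra=circ(plane(c,hp,0.029)); print("   z29 circle",np.round(ce*1e3,1),"dia",round(2e3*ra,1))
    X,res=tri(a,H[0][2],b,H[1][2]); print("   handle blob mid",np.round(X*1e3,1),np.round(np.array(res)*1e3,1),[tuple(h[1]) for h in H])
for c in(a,b):
    g=cv2.cvtColor(c["frame"],cv2.COLOR_RGB2GRAY); 
    if c is a: print(g[185:240:3,364:418:3])
    else: print(g[305:395:4,205:294:4])
```

```text
a flange centre [ 507.  -239.9   24.9] res [0.2 0.2]
   z29 circle [ 510.  -238.2] dia 71.1
   z29 circle [ 506.4 -235.8] dia 73.8
   handle blob mid [ 507.1 -239.5   50.7] [0.5 0.5] [(np.int32(158), np.int32(203), np.int32(13), np.int32(19), np.int32(168)), (np.int32(335), np.int32(133), np.int32(10), np.int32(19), np.int32(140))]
b flange centre [611.9 -69.2  24.4] res [0.3 0.3]
   z29 circle [613.7 -68.4] dia 99.3
   z29 circle [610.7 -66.8] dia 101.1
   handle blob mid [613.3 -69.8  48.1] [1.8 1.8] [(np.int32(229), np.int32(238), np.int32(11), np.int32(19), np.int32(125)), (np.int32(267), np.int32(166), np.int32(9), np.int32(20), np.int32(158))]
c flange centre [467.   12.5  22.7] res [0. 0.]
   z29 circle [470.   12.6] dia 127.2
   z29 circle [467.1  14.4] dia 128.7
   handle blob mid [468.4  12.   47.6] [0.7 0.7] [(np.int32(268), np.int32(189), np.int32(9), np.int32(18), np.int32(116)), (np.int32(321), np.int32(211), np.int32(12), np.int32(21), np.int32(181))]
[[107 106 106  36 107 105 105 105 105 105 105 108   9 105 105 103 103 104]
 [106 105 105 106 104 102  98 110 112 106  9
[... 2838 characters left out ...]
159 242 241 177 106]
 [103 175 237 200 131 131 132 145 192 228 233 234 213 166 138 140 139 143
  212 185 241 126 106]
 [105 114 237 233 145 131 132 133 135 134 137 137 136 141 140 143 142 167
  220 106 233 102 104]
 [104 103 217 236 216 138 133 133 134 136 136 135 141 142 143 142 164 223
  227 241 137 106 105]
 [105 106 112 236 222 218 156 134 132 133 137 139 138 140 143 181 226 223
  236 200 107 108 105]
 [104 101 108 137 232 221 112 214 194 173 152 151 161 207 219 223 224 227
  218 102 106 104 105]
 [102 105 107 106 134 218 139 216 222 224 224 223 219 224 224 223 225 169
  107 105 105 106 106]
 [107 107 106 101 107  87 167 220 225 222 225 222 222 221 225 195 120 106
  106 104 106 105 106]]
```

The sizes and heights confirm which lid is which. Lid b has a 100 mm flange and stands at about (612,-69) mm, with its handle's middle at about 48 to 51 mm. Next is the canister rim, using radial edges from seed ellipses read off the crops.

```bash
cat >> h.py <<'E'
def rimedge(c,ce,ax,thr,lo=.85,hi=1.15,bright_in=True,n=180):
    g=cv2.GaussianBlur(cv2.cvtColor(c["frame"],cv2.COLOR_RGB2GRAY),(3,3),0).astype(np.float32)
    ks=np.linspace(lo,hi,61);P=[]
    for t in np.linspace(0,2*np.pi,n,False):
        x=ce[0]+ks*ax[0]*np.cos(t);y=ce[1]+ks*ax[1]*np.sin(t)
        v=cv2.remap(g,x.astype(np.float32)[None],y.astype(np.float32)[None],cv2.INTER_LINEAR)[0]
        i=np.where((v[:-1]>thr)&(v[1:]<=thr))[0] if bright_in else np.where((v[:-1]<=thr)&(v[1:]>thr))[0]
        if len(i)==1: P.append((x[i[0]],y[i[0]]))
    return np.array(P)
def robcirc(P,it=6,tol=.0015):
    m=np.ones(len(P),bool)
    for _ in range(it):
        ce,ra=circ(P[m]); e=abs(np.linalg.norm(P[:,:2]-ce,axis=1)-ra); m=e<max(tol,np.median(e)*2)
    return ce,ra,m
E
python3 - <<'E'
from h import *
a=cam("scene");b=cam("side")
P=[rimedge(a,(392.3,204.4),(21.3,15.7),165),rimedge(b,(247.5,339.5),(33.5,31.5),175)]
for z in(.066,.07,.074):
    for c,p in((a,P[0]),(b,P[1])):
        ce,ra,m=robcirc(plane(c,p,z)); print(z,np.round(ce*1e3,1),"dia",round(ra*2e3,1),m.sum(),len(p))
C=[]
for c,p in((a,P[0]),(b,P[1])):
    ce,ra,m=robcirc(plane(c,p,.07)); C.append(cv2.fitEllipseDirect(p[m].astype(np.float32))[0])
X,res=tri(a,C[0],b,C[1]);print("tri",np.round(X*1e3,1),np.round(np.array(res)*1e3,1))
t=np.linspace(0,6.28,200)
for i,c in enumerate((a,b)):
    im=cv2.resize(c["frame"][:,:,::-1],None,fx=4,fy=4,interpolation=cv2.INTER_CUBIC)
    for q in P[i]: cv2.circle(im,tuple(np.int32((q+.5)*4)),1,(0,0,255),-1)
    x,y=((340,170),(180,290))[i]; cv2.imwrite(f"pics/rim{i}.png",im[y*4:(y+110)*4,x*4:(x+130)*4])
E
```

```text
0.066 [509.2 288.3] dia 95.9 180 180
0.066 [511.  287.3] dia 96.4 151 162
0.07 [512.9 286.8] dia 95.4 180 180
0.07 [510.  288.9] dia 95.7 151 162
0.074 [516.7 285.2] dia 94.8 180 180
0.074 [509.1 290.6] dia 95.0 151 162
tri [510.2 288.9  65. ] [0.3 0.3]
```

View pics/rim0.png

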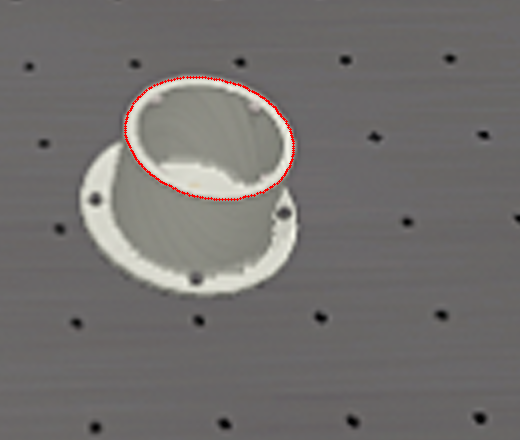

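View pics/rim1.png

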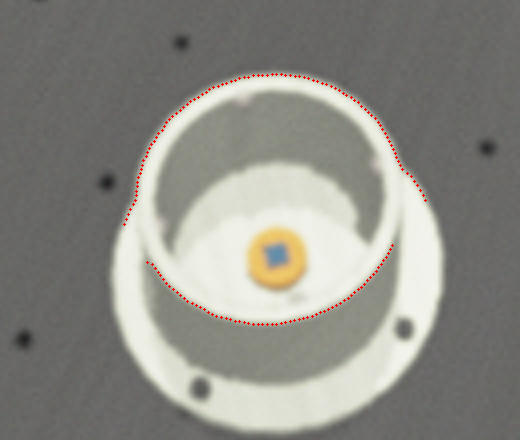

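The rim outline is clean in both views, with its centre at about (511.5, 288) mm. Triangulated heights come out about 4 mm low for both the lids and the rim, which looks like a common calibration offset. Lid b is at about (612,-68). Now working out the move in tool axes.

```bash
cat >> h.py <<'E'
from scipy.spatial.transform import Rotation as Ro
def tool(target_tcp):
    s=r.read_state(); M=Ro.from_quat(s["tcp_rot"]).as_matrix(); p=np.array(s["eef_pos"])
    return M.T@(np.array(target_tcp)-p)*100
def st():
    s=r.read_state(); M=Ro.from_quat(s["tcp_rot"]).as_matrix()
    print("t",round(s["t"],2),"tcp",np.round(np.array(s["eef_pos"])*1e3,1),"F",np.round(s["contact_force"],1),"T",np.round(s["ft_torque"],2),"gap",round(s["finger_gap"],3),"mm",round(s["finger_gap"]*87.8,1)); print(np.round(M.T,4).tolist()); print("grasp",np.round((np.array(s["eef_pos"])+M[:,0]*.163)*1e3,1))
E
python3 -c "
from h import *
st(); print(tool([.612,-.068,.405]), tool([.612,-.068,.35]))"
```

```text
t 0.45 tcp [213.6 587.4 404.6] F [ 0.6  0.6 -0.5] T [-0.04 -0.   -0.02] gap 1.002 mm 88.0
[[-0.0, -0.0001, -1.0], [-0.9398, 0.3417, 0.0], [0.3417, 0.9398, -0.0001]]
grasp [213.6 587.3 241.6]
[-3.80146277e-02 -5.98376571e+01 -4.79744900e+01] [  5.46198535 -59.837672   -47.97397369]
```

>>> drive_tool(
  motion=[
    {"dy":-1.5,"dz":-1.2},
    {"dy":-2.6,"dz":-2.1},
    {"dy":-2.6,"dz":-2.1},
    {"dy":-2.6,"dz":-2.1},
    {"dy":-2.6,"dz":-2.1},
    {"dy":-2.6,"dz":-2.1},
    {"dy":-2.6,"dz":-2.1},
    {"dy":-2.6,"dz":-2.1},
    {"dy":-2.6,"dz":-2.1},
    {"dy":-2.6,"dz":-2.1},
    {"dy":-2.6,"dz":-2.1},
    {"dy":-2.6,"dz":-2.1},
  ],
)

```text
validation failed for argument at $.mo...
```

>>> drive_tool(
  motion=[
    {"dy":-2.6,"dz":-2.1},
    {"dy":-2.6,"dz":-2.1},
    {"dy":-2.6,"dz":-2.1},
    {"dy":-2.6,"dz":-2.1},
    {"dy":-2.6,"dz":-2.1},
    {"dy":-2.6,"dz":-2.1},
    {"dy":-2.6,"dz":-2.1},
    {"dy":-2.6,"dz":-2.1},
    {"dy":-2.6,"dz":-2.1},
    {"dy":-2.6,"dz":-2.1},
    {"dy":-2.3,"dz":-1.9},
    {"dy":-1.0,"dz":-0.8},
  ],
)

```text
validation failed for argument at $.mo...
```

>>> drive_tool(
  motion=[
    {},
    {},
  ],
)

```text
validation failed for argument at $.mo...
```

>>> drive_tool(
  motion=[
    {"dx":0,"dy":-1.5,"dz":-1.2,"turn":0,"jaw":8.7},
    {"dx":0,"dy":-2.6,"dz":-2.1,"turn":0,"jaw":8.7},
    {"dx":0,"dy":-2.6,"dz":-2.1,"turn":0,"jaw":8.7},
    {"dx":0,"dy":-2.6,"dz":-2.1,"turn":0,"jaw":8.7},
    {"dx":0,"dy":-2.6,"dz":-2.1,"turn":0,"jaw":8.7},
    {"dx":0,"dy":-2.6,"dz":-2.1,"turn":0,"jaw":8.7},
    {"dx":0,"dy":-2.6,"dz":-2.1,"turn":0,"jaw":8.7},
    {"dx":0,"dy":-2.6,"dz":-2.1,"turn":0,"jaw":8.7},
    {"dx":0,"dy":-2.6,"dz":-2.1,"turn":0,"jaw":8.7},
    {"dx":0,"dy":-2.6,"dz":-2.1,"turn":0,"jaw":8.7},
    {"dx":0,"dy":-2.6,"dz":-2.1,"turn":0,"jaw":8.7},
    {"dx":0,"dy":-2.6,"dz":-2.1,"turn":0,"jaw":8.7},
  ],
)

```text
t: 1.45
eef_pos: [0.414, 0.2546, 0.405]
tcp_rot: [-0.406, 0.579, 0.406, 0.579]
contact_force: [0.5, -0.0, 0.0]
finger_gap: 0.989
```

```bash
python3 -c "
from h import *
c=cam('wrist'); cv2.imwrite('pics/w1.png',c['frame'][:,:,::-1]); st(); print(c['o'], proj(c,[[.5115,.288,.07],[.612,-.068,.073]]), tool([.612,-.068,.35]))"
```

```text
t 1.5 tcp [417.3 248.6 405.1] F [ 2.5 -4.8 -1. ] T [-0.32 -0.16  0.03] gap 0.993 mm 87.2
[[0.0022, -0.0022, -1.0], [-0.9374, 0.3483, -0.0029], [0.3483, 0.9374, -0.0013]]
grasp [417.7 248.3 242.1]
[0.34405109 0.28043123 0.38599958] [[353.5452377  270.00694107]
 [ 69.09722387 452.52040113]] [  5.62329611 -29.25961993 -22.89240748]
```

View pics/w1.png

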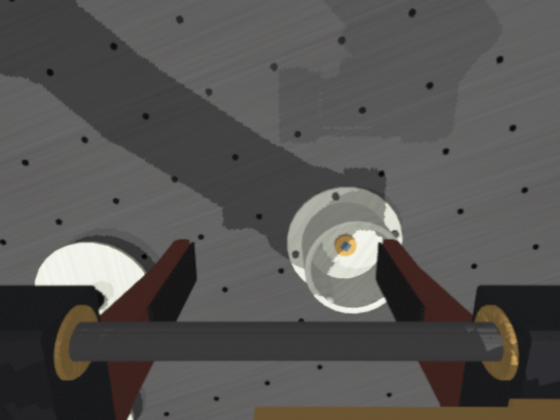

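The wrist picture shows the canister mouth at about (353,266), against (353.5,270) predicted, so the estimates agree. I'll continue to the middle lid.

>>> drive_tool(
  motion=[
    {"dx":0.5,"dy":-2.6,"dz":-2.1,"turn":0,"jaw":8.7},
    {"dx":0.5,"dy":-2.6,"dz":-2.1,"turn":0,"jaw":8.7},
    {"dx":0.5,"dy":-2.6,"dz":-2.1,"turn":0,"jaw":8.7},
    {"dx":0.5,"dy":-2.6,"dz":-2.1,"turn":0,"jaw":8.7},
    {"dx":0.5,"dy":-2.6,"dz":-2.1,"turn":0,"jaw":8.7},
    {"dx":0.5,"dy":-2.6,"dz":-2.1,"turn":0,"jaw":8.7},
    {"dx":0.5,"dy":-2.6,"dz":-2.1,"turn":0,"jaw":8.7},
    {"dx":0.5,"dy":-2.6,"dz":-2.1,"turn":0,"jaw":8.7},
    {"dx":0.5,"dy":-2.6,"dz":-2.1,"turn":0,"jaw":8.7},
    {"dx":0.5,"dy":-2.6,"dz":-2.0,"turn":0,"jaw":8.7},
    {"dx":0.5,"dy":-2.6,"dz":-1.6,"turn":0,"jaw":8.7},
    {"dx":0,"dy":-0.8,"dz":-0.6,"turn":0,"jaw":8.7},
  ],
)

```text
t: 2.5
eef_pos: [0.6122, -0.0655, 0.3487]
tcp_rot: [-0.405, 0.58, 0.404, 0.58]
contact_force: [-0.4, -0.7, 0.3]
finger_gap: 0.995
```

>>> drive_tool(
  motion=[
    {"dx":0,"dy":0,"dz":0,"turn":0,"jaw":8.7},
    {"dx":0,"dy":0,"dz":0,"turn":0,"jaw":8.7},
    {"dx":0,"dy":0,"dz":0,"turn":0,"jaw":8.7},
  ],
)

```text
t: 2.75
eef_pos: [0.6104, -0.0597, 0.3497]
tcp_rot: [-0.406, 0.579, 0.407, 0.579]
contact_force: [-0.0, 0.2, -1.0]
finger_gap: 0.986
```

```bash
python3 -c "
from h import *
c=cam('wrist'); cv2.imwrite('pics/w2.png',c['frame'][:,:,::-1]); st(); print(c['o'], proj(c,[[.612,-.068,.029],[.612,-.068,.073]]), tool([.612,-.068,.218]))"
```

```text
t 2.8 tcp [610.4 -59.6 349.8] F [ 0.2  0.  -0.6] T [ 0.02 -0.    0.05] gap 0.991 mm 87.0
[[-0.0001, 0.0011, -1.0], [-0.9405, 0.3397, 0.0005], [0.3397, 0.9405, 0.001]]
grasp [610.3 -59.4 186.8]
[ 0.54034794 -0.03395959  0.3307924 ] [[276.58335527 196.62572829]
 [275.16993566 211.73699183]] [13.18397002 -0.4477668  -0.75194791]
```

View pics/w2.png

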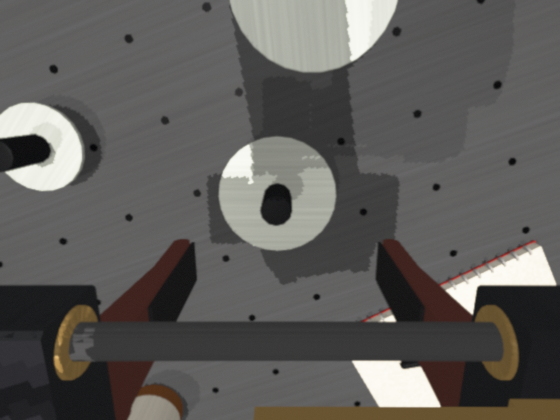

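The wrist view shows the middle lid's flange centred at about (277,193) with its post at (276,204). Predicted flange centre was (276.6,196.6), so it is off by about 3 px.

```bash
cat >> h.py <<'E'
def lidfit(c,z=.029,ce=(277,193),ax=(58,57),thr=125):
    p=rimedge(c,ce,ax,thr,.85,1.15)
    q=plane(c,p,z); o=robcirc(q); return o,p
E
python3 -c "
from h import *
c=cam('wrist')
g=cv2.cvtColor(c['frame'],cv2.COLOR_RGB2GRAY)
(ce,ra,m),p=lidfit(c); print(ce*1e3,ra*2e3,m.sum(),len(p))
# handle
d=(g<45).astype(np.uint8); d[:, :235]=0; d[:,320:]=0; d[:165]=0;d[240:]=0
k,lab,s,cc=cv2.connectedComponentsWithStats(d); j=1+np.argmax(s[1:,4]); print(s[j],cc[j])
print('handle at z .051',plane(c,[cc[j]],.051)*1e3)
import json
json.dump([c['o'].tolist(),rays(c,[cc[j]])[0].tolist(),rays(c,[cv2.fitEllipseDirect(p[m].astype(np.float32))[0]])[0].tolist()],open('w2.json','w'))
"
```

```text
[611.25137757 -67.73549766] 99.1668461961766 180 180
[261 184  30  40 946] [276.09936575 204.26215645]
handle at z .051 [[612.67027696 -67.87312034  51.        ]]
```

All views agree on lid b at about (611.8, -67.9). I'll go halfway down, above the post, for a second wrist measurement of the height.

>>> drive_tool(
  motion=[
    {"dx":1.5,"dy":-0.2,"dz":-0.3,"turn":0,"jaw":8.7},
    {"dx":2.0,"dy":-0.2,"dz":-0.4,"turn":0,"jaw":8.7},
    {"dx":2.0,"dy":0,"dz":0,"turn":0,"jaw":8.7},
    {"dx":1.5,"dy":0,"dz":0,"turn":0,"jaw":8.7},
    {"dx":0,"dy":0,"dz":0,"turn":0,"jaw":8.7},
    {"dx":0,"dy":0,"dz":0,"turn":0,"jaw":8.7},
  ],
)

```text
t: 3.35
eef_pos: [0.6119, -0.0683, 0.2796]
tcp_rot: [-0.406, 0.579, 0.406, 0.579]
contact_force: [0.0, 0.3, 0.2]
finger_gap: 0.987
```

```bash
python3 -c "
from h import *
c=cam('wrist'); cv2.imwrite('pics/w3.png',c['frame'][:,:,::-1]); st(); print(proj(c,[[.6118,-.0679,.029],[.6118,-.0679,.051],[.6118,-.0679,.073]]), tool([.6118,-.0679,.218]))"
```

```text
t 3.4 tcp [612.3 -68.6 280.5] F [ 0.2 -0.   0.4] T [-0.06 -0.01  0.03] gap 0.987 mm 86.7
[[0.0007, 0.0003, -1.0], [-0.9402, 0.3408, -0.0005], [0.3408, 0.9402, 0.0005]]
grasp [612.4 -68.5 117.5]
[[285.74046181 216.87565497]
 [285.72290636 227.96337728]
 [285.70164561 241.39123303]] [6.25018768 0.07315937 0.04463434]
```

View pics/w3.png

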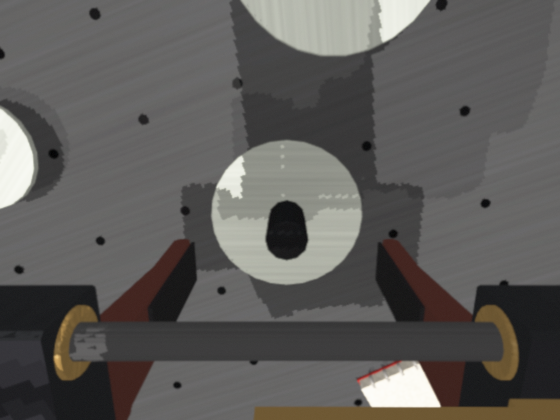

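The flange is centred at about (287,212) and the post at about (286,230), lined up between the fingers. Now the height from the two wrist places.

```bash
python3 -c "
from h import *
import json
c=cam('wrist'); g=cv2.cvtColor(c['frame'],cv2.COLOR_RGB2GRAY)
d=(g<45).astype(np.uint8); d[:, :240]=0; d[:,330:]=0; d[:180]=0;d[270:]=0
k,lab,s,cc=cv2.connectedComponentsWithStats(d); j=1+np.argmax(s[1:,4]); print(s[j],cc[j])
(ce,ra,m),p=lidfit(c,ce=(287,212),ax=(75,72)); print('flange',ce*1e3,ra*2e3,m.sum())
o,d1,d2=map(np.array,json.load(open('w2.json')))
def t2(o1,d1,o2,d2):
    A=0;b=0
    for o,d in((o1,d1),(o2,d2)):
        M=np.eye(3)-np.outer(d,d);A=A+M;b=b+M@o
    return np.linalg.solve(A,b)*1e3
print('handle mid',t2(o,d1,c['o'],rays(c,[cc[j]])[0]),'flange',t2(o,d2,c['o'],rays(c,[cv2.fitEllipseDirect(p[m].astype(np.float32))[0]])[0]))
print(plane(c,[cc[j]],.051)*1e3)
st()
"
```

```text
[ 267  200   40   57 1816] [286.38546256 228.44328194]
flange [611.35565043 -67.63825916] 99.31945620880644 180
handle mid [610.42183191 -66.91938808  59.72273825] flange [610.81248516 -67.62975972  21.94493689]
[[613.37302109 -68.07502466  51.        ]]
t 3.45 tcp [612.5 -68.8 280.9] F [-0.4 -0.2  0.5] T [-0.03 -0.02  0.01] gap 0.991 mm 87.0
[[0.0016, 0.0002, -1.0], [-0.9401, 0.341, -0.0015], [0.341, 0.9401, 0.0007]]
grasp [612.8 -68.8 117.9]
```

The heights agree with the text within their noise: flange about 22 to 25 mm, and the size match at 29 mm gives a diameter of 99.3 mm. Descending to a grasp height of about 56 mm and gripping.

>>> drive_tool(
  motion=[
    {"dx":1.2,"dy":0,"dz":0,"turn":0,"jaw":8.7},
    {"dx":1.5,"dy":0,"dz":0,"turn":0,"jaw":8.7},
    {"dx":1.5,"dy":0,"dz":0,"turn":0,"jaw":8.7},
    {"dx":1.2,"dy":0,"dz":0,"turn":0,"jaw":6},
    {"dx":0.7,"dy":0,"dz":0,"turn":0,"jaw":4.5},
    {"dx":0,"dy":0,"dz":0,"turn":0,"jaw":4.0},
    {"dx":0,"dy":0,"dz":0,"turn":0,"jaw":3.5},
  ],
  grip_force=25,
)

```text
t: 4.03
eef_pos: [0.6122, -0.0695, 0.2185]
tcp_rot: [-0.406, 0.579, 0.406, 0.579]
contact_force: [0.0, 0.5, -0.4]
finger_gap: 0.727
```

```bash
python3 -c "
from h import *
st()"
```

```text
t 4.03 tcp [612.2 -69.5 218.5] F [ 0.   0.5 -0.4] T [0.01 0.04 0.04] gap 0.727 mm 63.8
[[-0.0004, -0.0001, -1.0], [-0.9398, 0.3418, 0.0003], [0.3418, 0.9398, -0.0002]]
grasp [612.2 -69.5  55.5]
```

>>> drive_tool(
  motion=[
    {"dx":0,"dy":0,"dz":0.15,"turn":0,"jaw":2.0},
    {"dx":0,"dy":0,"dz":0,"turn":0,"jaw":2.0},
    {"dx":0,"dy":0,"dz":0,"turn":0,"jaw":2.0},
    {"dx":0,"dy":0,"dz":0,"turn":0,"jaw":2.0},
    {"dx":0,"dy":0,"dz":0,"turn":0,"jaw":2.0},
    {"dx":0,"dy":0,"dz":0,"turn":0,"jaw":2.0},
    {"dx":0,"dy":0,"dz":0,"turn":0,"jaw":2.0},
    {"dx":0,"dy":0,"dz":0,"turn":0,"jaw":2.0},
  ],
  grip_force=30,
)

```text
t: 4.7
eef_pos: [0.6127, -0.068, 0.2188]
tcp_rot: [-0.406, 0.579, 0.406, 0.579]
contact_force: [-0.5, -0.1, 1.4]
finger_gap: 0.267
```

```bash
python3 -c "
from h import *
st()"
```

```text
t 4.7 tcp [612.7 -68.  218.8] F [-0.5 -0.1  1.4] T [-0.01  0.07 -0.05] gap 0.267 mm 23.4
[[0.0002, 0.0, -1.0], [-0.9398, 0.3418, -0.0001], [0.3418, 0.9398, 0.0001]]
grasp [612.7 -68.   55.8]
```

Gripped, with an opening of 23.4 mm on the 24 mm post. Lifting.

>>> drive_tool(
  motion=[
    {"dx":0,"dy":0,"dz":0,"turn":0,"jaw":2.0},
    {"dx":-0.8,"dy":0,"dz":0,"turn":0,"jaw":2.0},
    {"dx":-1.6,"dy":0,"dz":0,"turn":0,"jaw":2.0},
    {"dx":-2.2,"dy":0,"dz":0,"turn":0,"jaw":2.0},
    {"dx":-2.2,"dy":0,"dz":0,"turn":0,"jaw":2.0},
    {"dx":-2.2,"dy":0,"dz":0,"turn":0,"jaw":2.0},
    {"dx":-1.6,"dy":0,"dz":0,"turn":0,"jaw":2.0},
    {"dx":-0.8,"dy":0,"dz":0,"turn":0,"jaw":2.0},
    {"dx":0,"dy":0,"dz":0,"turn":0,"jaw":2.0},
    {"dx":0,"dy":0,"dz":0,"turn":0,"jaw":2.0},
  ],
  grip_force=40,
)

```text
t: 5.53
eef_pos: [0.6125, -0.0678, 0.3324]
tcp_rot: [-0.406, 0.579, 0.406, 0.579]
contact_force: [0.3, -0.5, -1.3]
finger_gap: 0.271
```

```bash
python3 -c "
from h import *
for n in ('scene','side'):
  c=cam(n); cv2.imwrite('pics/lift_%s.png'%n,c['frame'][:,:,::-1])
st(); print(tool([.5115,.288,.34]))"
```

```text
t 5.63 tcp [612.2 -67.8 331.3] F [ 0.6  0.1 -2.2] T [-0.02 -0.02  0.05] gap 0.265 mm 23.2
[[-0.0021, 0.0001, -1.0], [-0.9398, 0.3416, 0.002], [0.3416, 0.9398, -0.0007]]
grasp [611.9 -67.8 168.3]
[-0.84401202 21.62301496 29.99653595]
```

View pics/lift_side.png

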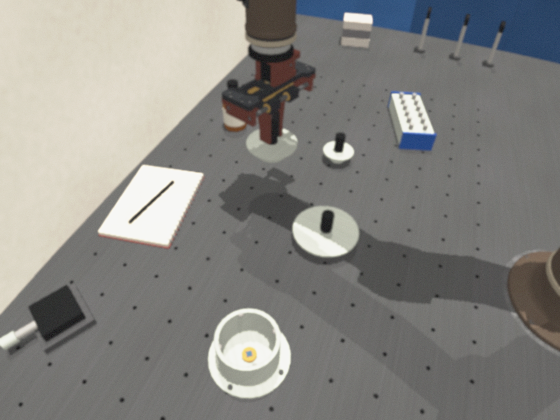

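Lid b hangs level in the gripper at about (272,143) in the side view. Carrying it over the canister.

>>> drive_tool(
  motion=[
    {"dx":-0.1,"dy":0.5,"dz":0.7,"turn":0,"jaw":2.0},
    {"dx":-0.1,"dy":1.2,"dz":1.6,"turn":0,"jaw":2.0},
    {"dx":-0.1,"dy":2.0,"dz":2.8,"turn":0,"jaw":2.0},
    {"dx":-0.1,"dy":2.2,"dz":3.1,"turn":0,"jaw":2.0},
    {"dx":-0.1,"dy":2.2,"dz":3.1,"turn":0,"jaw":2.0},
    {"dx":-0.1,"dy":2.2,"dz":3.1,"turn":0,"jaw":2.0},
    {"dx":-0.1,"dy":2.2,"dz":3.1,"turn":0,"jaw":2.0},
    {"dx":-0.1,"dy":2.2,"dz":3.1,"turn":0,"jaw":2.0},
    {"dx":0,"dy":2.2,"dz":3.1,"turn":0,"jaw":2.0},
    {"dx":0,"dy":2.2,"dz":3.1,"turn":0,"jaw":2.0},
    {"dx":0,"dy":1.6,"dz":2.1,"turn":0,"jaw":2.0},
    {"dx":0,"dy":0.8,"dz":1.1,"turn":0,"jaw":2.0},
  ],
)

```text
t: 6.63
eef_pos: [0.5106, 0.2923, 0.3397]
tcp_rot: [-0.407, 0.578, 0.408, 0.578]
contact_force: [-0.2, 0.2, -2.0]
finger_gap: 0.266
```

>>> drive_tool(
  motion=[
    {"dx":0,"dy":0,"dz":0,"turn":0,"jaw":2.0},
    {"dx":0,"dy":0,"dz":0,"turn":0,"jaw":2.0},
    {"dx":0,"dy":0,"dz":0,"turn":0,"jaw":2.0},
  ],
)

```text
t: 6.88
eef_pos: [0.5138, 0.2855, 0.3403]
tcp_rot: [-0.405, 0.58, 0.405, 0.579]
contact_force: [-0.8, -0.6, -1.7]
finger_gap: 0.268
```

```bash
python3 -c "
from h import *
ims=[]
for n in ('scene','side'):
  c=cam(n); cv2.imwrite('pics/over_%s.png'%n,c['frame'][:,:,::-1]); u,v=map(int,proj(c,[[.5115,.288,.09]])[0]); u=min(max(u,100),459);v=min(max(v,100),319); ims.append(cv2.resize(c['frame'][v-100:v+100,u-100:u+100,::-1],None,fx=2,fy=2,interpolation=cv2.INTER_CUBIC))
cv2.imwrite('pics/over.png',np.hstack(ims))
st(); print(tool([.5115,.288,.34]))"
```

```text
t 6.98 tcp [514.  285.3 340.6] F [ 0.2 -0.1 -1.7] T [-0.   -0.04 -0.02] gap 0.266 mm 23.4
[[0.0002, -0.0009, -1.0], [-0.9387, 0.3448, -0.0005], [0.3448, 0.9387, -0.0008]]
grasp [514.  285.1 177.6]
[0.05827712 0.32724679 0.16928092]
```

View pics/over.png

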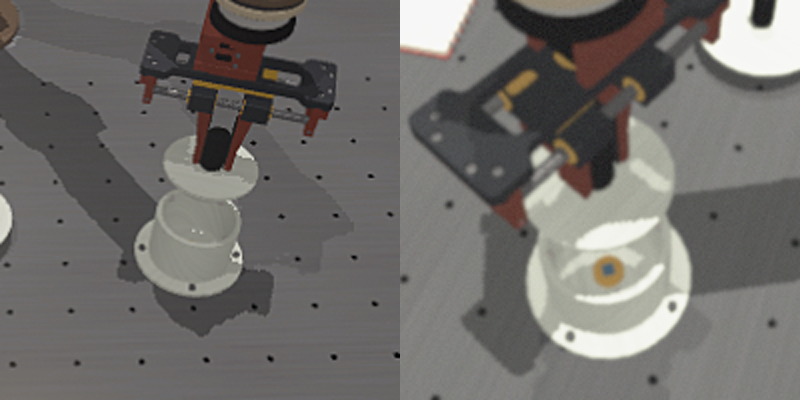

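The lid is above the mouth in both views. Correcting sideways and lowering to about 10 mm over the rim.

>>> drive_tool(
  motion=[
    {"dx":0.6,"dy":0.1,"dz":0.1,"turn":0,"jaw":2.0},
    {"dx":1.2,"dy":0.1,"dz":0.1,"turn":0,"jaw":2.0},
    {"dx":1.2,"dy":0.1,"dz":0,"turn":0,"jaw":2.0},
    {"dx":0.8,"dy":0,"dz":0,"turn":0,"jaw":2.0},
    {"dx":0.4,"dy":0,"dz":0,"turn":0,"jaw":2.0},
    {"dx":0,"dy":0,"dz":0,"turn":0,"jaw":2.0},
    {"dx":0,"dy":0,"dz":0,"turn":0,"jaw":2.0},
    {"dx":0,"dy":0,"dz":0,"turn":0,"jaw":2.0},
  ],
)

```text
t: 7.65
eef_pos: [0.5113, 0.2903, 0.299]
tcp_rot: [-0.406, 0.579, 0.406, 0.579]
contact_force: [0.2, 0.1, -1.0]
finger_gap: 0.266
```

```bash
python3 -c "
from h import *
ims=[]
for n in ('scene','side'):
  c=cam(n); u,v=map(int,proj(c,[[.5115,.288,.09]])[0]); u=min(max(u,70),489);v=min(max(v,70),349); ims.append(cv2.resize(c['frame'][v-70:v+70,u-70:u+70,::-1],(400,400),interpolation=cv2.INTER_CUBIC))
cv2.imwrite('pics/over2.png',np.hstack(ims))
st(); print(tool([.5115,.288,.29]))"
```

```text
t 7.75 tcp [511.2 290.4 299.2] F [-0.6 -0.2 -0.7] T [-0.07 -0.03  0.02] gap 0.267 mm 23.4
[[0.0008, 0.0006, -1.0], [-0.9398, 0.3418, -0.0006], [0.3418, 0.9398, 0.0009]]
grasp [511.4 290.5 136.2]
[ 0.91986564 -0.10521805 -0.21807776]
```

View pics/over2.png

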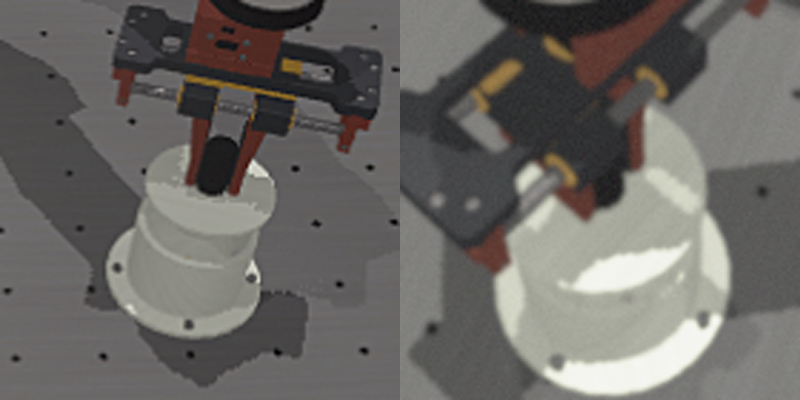

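Still about 2 mm off in y. Correcting and lowering into the mouth, to just above the expected ball contact at a TCP height of about 273 mm.

>>> drive_tool(
  motion=[
    {"dx":0.2,"dy":-0.1,"dz":-0.2,"turn":0,"jaw":2.0},
    {"dx":0.3,"dy":0,"dz":0,"turn":0,"jaw":2.0},
    {"dx":0.4,"dy":0,"dz":0,"turn":0,"jaw":2.0},
    {"dx":0.4,"dy":0,"dz":0,"turn":0,"jaw":2.0},
    {"dx":0.4,"dy":0,"dz":0,"turn":0,"jaw":2.0},
    {"dx":0.3,"dy":0,"dz":0,"turn":0,"jaw":2.0},
    {"dx":0.2,"dy":0,"dz":0,"turn":0,"jaw":2.0},
    {"dx":0,"dy":0,"dz":0,"turn":0,"jaw":2.0},
  ],
)

```text
t: 8.42
eef_pos: [0.5111, 0.2881, 0.276]
tcp_rot: [-0.406, 0.579, 0.406, 0.579]
contact_force: [-0.2, 0.7, -1.6]
finger_gap: 0.27
```

```bash
python3 -c "
from h import *
st(); print(tool([.5115,.288,.29]))"
```

```text
t 8.42 tcp [511.1 288.1 276. ] F [-0.2  0.7 -1.6] T [ 0.01 -0.03  0.08] gap 0.27 mm 23.7
[[-0.0008, -0.0006, -1.0], [-0.9398, 0.3417, 0.0005], [0.3417, 0.9398, -0.0008]]
grasp [511. 288. 113.]
[-1.40160397 -0.03695937  0.00443993]
```

>>> drive_tool(
  motion=[
    {"dx":0.1,"dy":0,"dz":0,"turn":0,"jaw":2.0},
    {"dx":0.1,"dy":0,"dz":0,"turn":0,"jaw":2.0},
    {"dx":0.1,"dy":0,"dz":0,"turn":0,"jaw":2.0},
    {"dx":0,"dy":0,"dz":0,"turn":0,"jaw":2.0},
    {"dx":0,"dy":0,"dz":0,"turn":0,"jaw":2.0},
  ],
)

```text
t: 8.83
eef_pos: [0.5113, 0.2881, 0.2737]
tcp_rot: [-0.406, 0.579, 0.406, 0.579]
contact_force: [0.2, 0.1, -1.9]
finger_gap: 0.266
```

```bash
python3 -c "
from h import *
st()"
```

```text
t 8.83 tcp [511.3 288.1 273.7] F [ 0.2  0.1 -1.9] T [-0.02  0.   -0.01] gap 0.266 mm 23.4
[[0.0002, 0.0001, -1.0], [-0.9398, 0.3418, -0.0001], [0.3417, 0.9398, 0.0002]]
grasp [511.3 288.2 110.7]
```

>>> drive_tool(
  motion=[
    {"dx":0.1,"dy":0,"dz":0,"turn":0,"jaw":2.0},
    {"dx":0.1,"dy":0,"dz":0,"turn":0,"jaw":2.0},
    {"dx":0,"dy":0,"dz":0,"turn":0,"jaw":2.0},
    {"dx":0,"dy":0,"dz":0,"turn":0,"jaw":2.0},
  ],
)

```text
t: 9.17
eef_pos: [0.5115, 0.2883, 0.2721]
tcp_rot: [-0.406, 0.579, 0.406, 0.58]
contact_force: [0.7, 0.0, 2.6]
finger_gap: 0.264
```

```bash
python3 -c "
from h import *
st()"
```

```text
t 9.17 tcp [511.5 288.3 272.1] F [0.7 0.  2.6] T [ 0.12 -0.06  0.06] gap 0.264 mm 23.2
[[0.001, 0.0008, -1.0], [-0.9398, 0.3417, -0.0007], [0.3417, 0.9398, 0.0011]]
grasp [511.7 288.5 109.1]
```

Contact is where expected: 2.6 N up at a TCP height of 272 mm, about 8 mm proud, with almost no sideways force, so it is centred. Pressing down slowly.

>>> drive_tool(
  motion=[
    {"dx":0.1,"dy":0,"dz":0,"turn":0,"jaw":2.0},
    {"dx":0.1,"dy":0,"dz":0,"turn":0,"jaw":2.0},
    {"dx":0.1,"dy":0,"dz":0,"turn":0,"jaw":2.0},
    {"dx":0,"dy":0,"dz":0,"turn":0,"jaw":2.0},
  ],
)

```text
t: 9.5
eef_pos: [0.5112, 0.2881, 0.2681]
tcp_rot: [-0.406, 0.579, 0.406, 0.579]
contact_force: [1.0, 0.5, -1.9]
finger_gap: 0.268
```

```bash
python3 -c "
from h import *
st()"
```

```text
t 9.5 tcp [511.2 288.1 268.1] F [ 1.   0.5 -1.9] T [ 0.33 -0.49 -0.05] gap 0.268 mm 23.5
[[-0.0002, -0.0002, -1.0], [-0.9398, 0.3417, 0.0001], [0.3417, 0.9398, -0.0002]]
grasp [511.2 288.1 105.1]
```

>>> drive_tool(
  motion=[
    {"dx":0.1,"dy":0,"dz":0,"turn":0,"jaw":2.0},
    {"dx":0.1,"dy":0,"dz":0,"turn":0,"jaw":2.0},
    {"dx":0.1,"dy":0,"dz":0,"turn":0,"jaw":2.0},
    {"dx":0.1,"dy":0,"dz":0,"turn":0,"jaw":2.0},
    {"dx":0,"dy":0,"dz":0,"turn":0,"jaw":2.0},
    {"dx":0,"dy":0,"dz":0,"turn":0,"jaw":2.0},
  ],
)

```text
t: 10.0
eef_pos: [0.5111, 0.288, 0.2647]
tcp_rot: [-0.406, 0.579, 0.406, 0.579]
contact_force: [-1.3, -0.8, 2.9]
finger_gap: 0.271
```

```bash
python3 -c "
from h import *
st()"
```

```text
t 10.0 tcp [511.1 288.  264.7] F [-1.3 -0.8  2.9] T [-0.02  0.27  0.04] gap 0.271 mm 23.8
[[-0.0006, -0.0002, -1.0], [-0.9398, 0.3418, 0.0005], [0.3418, 0.9398, -0.0004]]
grasp [511.  288.  101.7]
```

At the expected home height, 264.7 against 264.8 expected. A little more press to make sure it seats.

>>> drive_tool(
  motion=[
    {"dx":0.1,"dy":0,"dz":0,"turn":0,"jaw":2.0},
    {"dx":0.1,"dy":0,"dz":0,"turn":0,"jaw":2.0},
    {"dx":0,"dy":0,"dz":0,"turn":0,"jaw":2.0},
    {"dx":0,"dy":0,"dz":0,"turn":0,"jaw":2.0},
  ],
)

```text
t: 10.33
eef_pos: [0.5111, 0.2879, 0.2646]
tcp_rot: [-0.405, 0.579, 0.406, 0.579]
contact_force: [-7.2, -4.2, 21.2]
finger_gap: 0.268
```

```bash
python3 -c "
from h import *
st()"
```

```text
t 10.33 tcp [511.1 287.9 264.6] F [-7.2 -4.2 21.2] T [-0.73  1.59 -0.03] gap 0.268 mm 23.5
[[-0.0004, 0.0007, -1.0], [-0.9397, 0.342, 0.0006], [0.342, 0.9397, 0.0005]]
grasp [511.  288.  101.6]
```

It stands stiff at 21 N without moving, so it is seated. Relieving the load, opening, then rising clear.

>>> drive_tool(
  motion=[
    {"dx":-0.2,"dy":0,"dz":0,"turn":0,"jaw":2.0},
    {"dx":0,"dy":0,"dz":0,"turn":0,"jaw":2.0},
    {"dx":0,"dy":0,"dz":0,"turn":0,"jaw":5},
    {"dx":0,"dy":0,"dz":0,"turn":0,"jaw":7},
    {"dx":0,"dy":0,"dz":0,"turn":0,"jaw":7},
    {"dx":0,"dy":0,"dz":0,"turn":0,"jaw":7},
    {"dx":0,"dy":0,"dz":0,"turn":0,"jaw":7},
    {"dx":0,"dy":0,"dz":0,"turn":0,"jaw":7},
  ],
)

```text
t: 11.0
eef_pos: [0.5113, 0.2881, 0.2645]
tcp_rot: [-0.406, 0.579, 0.406, 0.579]
contact_force: [-0.0, -0.5, -0.0]
finger_gap: 0.683
```

```bash
python3 -c "
from h import *
st()"
```

```text
t 11.0 tcp [511.3 288.1 264.5] F [-0.  -0.5 -0. ] T [ 0.02  0.03 -0.08] gap 0.683 mm 60.0
[[-0.0001, -0.0001, -1.0], [-0.9398, 0.3418, 0.0001], [0.3418, 0.9398, -0.0001]]
grasp [511.2 288.1 101.5]
```

>>> drive_tool(
  motion=[
    {"dx":-0.6,"dy":0,"dz":0,"turn":0,"jaw":7},
    {"dx":-1.4,"dy":0,"dz":0,"turn":0,"jaw":7},
    {"dx":-2.0,"dy":0,"dz":0,"turn":0,"jaw":7},
    {"dx":-2.4,"dy":0,"dz":0,"turn":0,"jaw":7},
    {"dx":-2.4,"dy":0.4,"dz":0,"turn":0,"jaw":7},
    {"dx":-2.4,"dy":1.0,"dz":0,"turn":0,"jaw":7},
    {"dx":-2.0,"dy":1.6,"dz":0,"turn":0,"jaw":7},
    {"dx":-1.0,"dy":1.6,"dz":0,"turn":0,"jaw":7},
    {"dx":0,"dy":1.2,"dz":0,"turn":0,"jaw":7},
    {"dx":0,"dy":0.6,"dz":0,"turn":0,"jaw":7},
    {"dx":0,"dy":0,"dz":0,"turn":0,"jaw":7},
    {"dx":0,"dy":0,"dz":0,"turn":0,"jaw":7},
  ],
)

```text
t: 12.0
eef_pos: [0.451, 0.3098, 0.4058]
tcp_rot: [-0.406, 0.58, 0.406, 0.579]
contact_force: [-0.1, 0.6, -0.5]
finger_gap: 0.797
```

```bash
python3 -c "
from h import *
ims=[]
for n in ('scene','side','wrist'):
  c=cam(n); cv2.imwrite('pics/end_%s.png'%n,c['frame'][:,:,::-1]); p=proj(c,[[.5115,.288,.075]])[0]; print(n,p); u,v=map(int,p); u=min(max(u,65),494);v=min(max(v,65),354); ims.append(cv2.resize(c['frame'][v-65:v+65,u-65:u+65,::-1],(400,400),interpolation=cv2.INTER_CUBIC))
cv2.imwrite('pics/end.png',np.hstack(ims[:2]))
st()"
```

```text
scene [392.67458394 201.59481486]
side [246.08481313 335.3486746 ]
wrist [286.20400879 255.6993945 ]
t 12.15 tcp [451.7 309.5 405.8] F [ 0.  -0.  -0.5] T [-0.01  0.05 -0.03] gap 0.8 mm 70.2
[[-0.0006, -0.0012, -1.0], [-0.9394, 0.3427, 0.0002], [0.3427, 0.9394, -0.0013]]
grasp [451.6 309.3 242.8]
```

View pics/end.png

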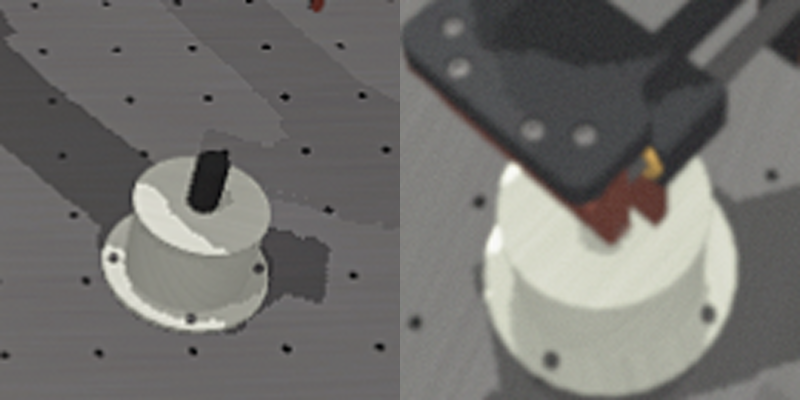

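View pics/end_wrist.png

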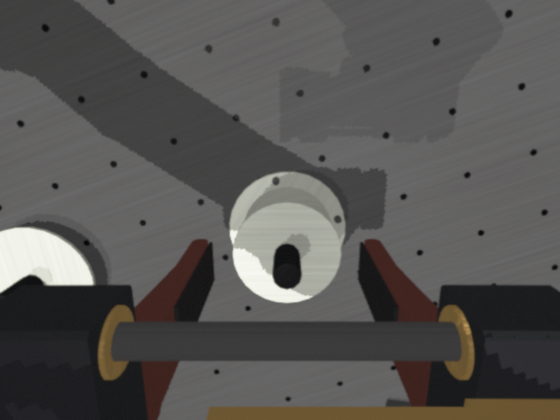

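The lid sits flush to the eye: no gap in the scene view, and concentric in the wrist view at (287,253). The gripper hides part of the side view, so I'll move aside to measure it.

>>> drive_tool(
  motion=[
    {"dx":0,"dy":1.0,"dz":1.5,"turn":0,"jaw":7},
    {"dx":0,"dy":1.2,"dz":2.5,"turn":0,"jaw":7},
    {"dx":0,"dy":1.2,"dz":2.8,"turn":0,"jaw":7},
    {"dx":0,"dy":1.2,"dz":2.8,"turn":0,"jaw":7},
    {"dx":0,"dy":1.2,"dz":2.8,"turn":0,"jaw":7},
    {"dx":0,"dy":1.2,"dz":2.8,"turn":0,"jaw":7},
    {"dx":0,"dy":1.2,"dz":2.5,"turn":0,"jaw":7},
    {"dx":0,"dy":0.8,"dz":1.5,"turn":0,"jaw":7},
    {"dx":0,"dy":0,"dz":0,"turn":0,"jaw":7},
    {"dx":0,"dy":0,"dz":0,"turn":0,"jaw":7},
    {"dx":0,"dy":0,"dz":0,"turn":0,"jaw":7},
  ],
)

```text
t: 13.07
eef_pos: [0.4331, 0.52, 0.406]
tcp_rot: [-0.406, 0.58, 0.405, 0.579]
contact_force: [0.9, -1.2, -0.0]
finger_gap: 0.796
```

```bash
python3 -c "
from h import *
ims=[];C=[]
t=np.linspace(0,6.28,120,False)
for n,thr in (('scene',160),('side',160)):
  c=cam(n); cv2.imwrite('pics/fin_%s.png'%n,c['frame'][:,:,::-1]); p=proj(c,[[.5115,.288,.075]])[0]; u,v=map(int,p); u=min(max(u,50),509);v=min(max(v,50),369); ims.append(cv2.resize(c['frame'][v-50:v+50,u-50:u+50,::-1],(400,400),interpolation=cv2.INTER_CUBIC))
cv2.imwrite('pics/fin.png',np.hstack(ims[:2]))
st()"
```

```text
t 13.17 tcp [433.2 519.7 406.7] F [-0.2 -0.1 -0.4] T [ 0.01  0.02 -0.02] gap 0.791 mm 69.5
[[0.0004, -0.0007, -1.0], [-0.939, 0.3439, -0.0006], [0.3439, 0.939, -0.0005]]
grasp [433.3 519.6 243.7]
```

View pics/fin.png

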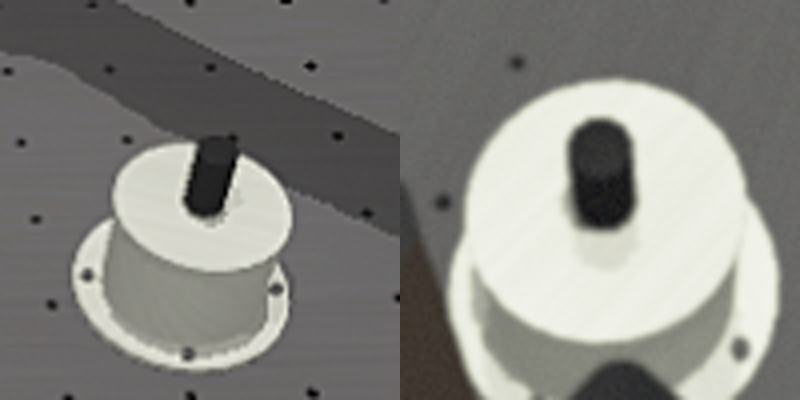

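```bash
python3 -c "
from h import *
a=cam('scene');b=cam('side');E=[];Q=[]
for c,cc,ax in((a,(202/4,207/4),(22.3,16)),(b,(205/4,211/4),(35,32.8))):
  p=proj(c,[[.5115,.288,.075]])[0]; u,v=map(int,p); u=min(max(u,50),509);v=min(max(v,50),369)
  e=rimedge(c,(cc[0]+u-50,cc[1]+v-50),ax,165); ce,ra,m=robcirc(plane(c,e,.075)); Q.append((c,e[m])); print(m.sum(),len(e)); E.append(cv2.fitEllipseDirect(e[m].astype(np.float32))[0])
for z in(.067,.071,.075,.079,.083):
  o=[circ(plane(c,e,z)) for c,e in Q]; print(z,[(np.round(x*1e3,1),round(y*2e3,1)) for x,y in o],'gap',round(1e3*np.linalg.norm(o[0][0]-o[1][0]),1))
X,res=tri(a,E[0],b,E[1]); print(np.round(X*1e3,1),np.round(np.array(res)*1e3,1))
# tilt: least squares ellipse vs circle residual
for c,e in Q:
  q=plane(c,e,.075)[:,:2]; ce,ra=circ(q); d=np.linalg.norm(q-ce,axis=1)-ra; print('rms mm',np.round(d.std()*1e3,2))
"
```

```text
162 162
152 161
0.067 [(array([504.8, 289.5]), np.float64(100.7)), (array([511.8, 284.9]), np.float64(102.5))] gap 8.4
0.071 [(array([508.6, 288. ]), np.float64(100.1)), (array([510.9, 286.6]), np.float64(101.7))] gap 2.6
0.075 [(array([512.4, 286.4]), np.float64(99.5)), (array([509.9, 288.3]), np.float64(100.9))] gap 3.1
0.079 [(array([516.1, 284.8]), np.float64(98.9)), (array([509., 290.]), np.float64(100.1))] gap 8.8
0.083 [(array([519.9, 283.3]), np.float64(98.3)), (array([508. , 291.7]), np.float64(99.4))] gap 14.5
[509.9 288.5  70.1] [0.4 0.4]
rms mm 0.24
rms mm 0.21
```

In the same cameras the flange top is 5.1 mm above the earlier rim measurement, which matches the 5 mm flange. It is centred within 0.5 mm and level, with a circle residual of 0.2 mm. Handing in.

```bash
python3 -c "
from workcell import r
print(r.job_done())"
```

```text
the job is handed in; nothing more can be done
None
```

The canister is closed: I set the middle lid (flange about 100 mm) on the rim, pressed it until it snapped home, then let go. I handed the job in at about 13 s of the 42 s allowed.

- **Fitting:** the lid met the sprung balls about 8 mm proud, as expected. It went down to the expected home height (TCP at 264.7 mm, 264.8 expected) and stood at 21 N without moving further.
- **Last checks:** the flange top measures 5.1 mm above the earlier rim reading, which matches the 5 mm flange. Its centre is within 0.5 mm of the rim's, and its outline fits a level circle to about 0.2 mm in both views. The gripper was open and well clear, with no force on it.
- **Disagreements:**
  - Heights taken from the scene and side cameras came out up to about 6 mm low, with the lid flanges and the canister rim alike. I relied on height differences and touch instead.
  - At one fixed height the scene and side views differed by about 3 mm sideways, so I used their mean.
  - The wrist-camera height of the handle was also off (60 mm against 51 mm), because its two views were too close together.

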